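# Hang the pocket basket on the tub and stow the brush

### The arm

A 7-joint arm with a two-finger parallel gripper is mounted at the origin on the work surface. World frame = base frame: x ahead of the robot, y to its left, z up, the work surface at z = 0. Lengths are in m, angles in rad, forces in N, time in s.
With the tool pointing down it reaches from about 0.4 to 0.875 m from the base axis. Payload 6.5 kg.
Tool frame: the origin (TCP) lies between the finger pads; the fingertips stand 19 mm ahead of it and the grasp point (between the pads) is the TCP; z points along the fingers, y is the line along which they close (so a half turn about z gives the same grasp; the last joint's range is limited). The gripper opens to 88 mm and grips with 3 to 60 N. Pads are 18 mm wide; open, the fingers measure 123 mm over their backs; the gripper's body (75 mm by 187 mm) begins 45 mm behind the grasp point.
Start: joints at [1.28, 0.536, -0.004, 1.538, 0.003, 1.067, -0.071], TCP at [0.145, -0.634, 0.235] pointing down, gripper open.
Joint ranges: [-2.7, 2.7], [-0.37, 2.16], [-1.27, 1.26], [0.24, 2.4], [-1.31, 4.45], [0.19, 1.91], [-2.76, 2.76]. Speed limits (rad/s): [2.39, 2.39, 3.14, 3.14, 3.14, 3.14, 3.14].

### API

Orientations are given as a unit quaternion [w, x, y, z].
In Python, from plant import env gives the robot as it stands.
- The arm moves only by the shell command python3 -m creep 'ROWS' [FORCE]. ROWS is text: rows parted by semicolons, each of 7 numbers parted by spaces: the turn, a rotation vector about the tool's x, y, z in rad, then the shift along the tool's x, y, z in m, then the opening, from 0 (shut) to 1 (fully open). A call has 1 to 10 rows; each row shifts and turns the commanded pose from where the row before left it, along the tool's axes as they then stand; what a row does not reach is not made up. A row lasts 1/12 s, in which the tool goes at most 41.7 mm and 7.16 degrees, less where a joint would pass 70% of its speed; a pose out of reach is approached as far as the arm can. A call with a gripper value outside its range is refused whole. The fingers move at their own pace and stop on an object; FORCE is the grip in N (left out, the last holds). Time passes only in rows, so rows that do not move let the fingers close. It gives the time, the measured TCP pose, the force, the opening and the grip force at its end, in the units of the state.
- env.get_state(): the state, without advancing time (a new reading comes with each control period).
- env.camera(name): name is "side" or "top" or "wrist"; returns a dict with "image" (480x640x3 uint8, blue, green, red), "fx", "fy", "cx", "cy" (pixels), "eye" and "orientation" of the camera in the world. Camera axes: x right, y down, z forward; pixel columns grow to the right and rows downward; lengths in m; the calibration is good to about 2 mm. A picture is of the moment at which its call begins. There is no depth.
- env.job_done(): hands the job in; it is judged then, once.
Trained networks look in the newest picture that a camera, given by its name, has taken for a name from the list of things; names that differ only in an ending like _2 or _b are one class to them, and where a whole thing is asked for, a point or a joint stands for the part that bears it (a point fixed in the world has none). Each returns a list of dicts, best first, with "conf" (0 to 1); they miss things now and then, are a little off and sometimes report something else, mostly with a low value. They report only what shows in the picture. A call takes as long as a camera call. They do not tell look-alikes from the thing itself.
- env.search_frame(camera, target): "xyz" ([x, y, z] in m, in world coordinates, good to about 4 mm: the middle of the surface that is visible of it).
- env.masks_of(camera, target): "region" (480x640 bool, what is visible of it).
The state is a dict: "t": time; "joints": joint angles; "qvel": joint speeds; "joint_torque": joint torques, N m; "tool_pos": TCP position; "tool_rot": TCP orientation; "force": force on the tool from outside, world axes, zero at the start; "moment": the same for the moment, N m; "finger_gap": finger opening in m; "finger_force": force on a finger pad.
Only numpy, scipy, OpenCV 4.12 (cv2) and the standard library are available. Lean on these libraries where they do the work, as an engineer would, in place of code of your own. Each camera call takes 0.05 s, during which the arm holds its last target. There are 200 camera calls.

### The job

Hang the small steel basket by its own hook over the front rim of the galvanised tub, in the middle where the sprung catch is, and press it down gently until it is fully home and the catch has snapped shut over the hook: feel for the rim and never force it (stay under 25 N). Let go of it, then stand the bottle brush in the hanging basket and leave it there. Leave all the other things where they are.

Things in the scene. Friction and masses are not known exactly. Their poses are not given: they have to be found in the camera images.
- cradle: fixed low dark steel cradle, 210 (x) x 220 (y) x 26 high, holding the galvanised rectangular tub, 190 (x) x 200 (y). Origin: centre of the underside, on the table; x points away from the robot at yaw 0, z up. The tub's front wall, whose rim is used, runs along y on the -x side: 4 thick, outer face at x = -95, y = -100 to 100. The cradle's own edge reaches out to x = -105.
- front (a point): point at table height below the middle of the front wall's outer face (cradle frame -95, 0, 0). The tub's height was set by hand and is NOT measured: the front rim is 136 to 156 above this point, level and rigid, to be found by touch or seen. The basket hangs outside this wall, on the robot's side.
- catch (a joint): sprung steel ramp inside the front wall, y = -30 to 30: from 7 inward of the wall's outer face, 4 below the rim, to 17 inward at 31 below, then a flat step. Value: m pushed back towards the wall, 0 relaxed, at most 0.009. The hook's bead pushes it 0.004 to 0.007 back on the way down (takes about 4 to 12 N); it springs back near 0 over the bead when the hook's bar is within 2 of the rim: latched.
- basket: open-topped sheet steel basket, 70 (x) x 106 (y) x 55 high, walls and floor 3 thick, 0.2 to 0.45 kg, standing upright on the table. Origin: centre of the underside; x points from its front to its back, z up. At the back is an upright strap 34 wide, rear face at x = 38, that carries the hook on top.
- hook (a point): inner corner of the hook, basket frame (38, 0, 105), strap's rear face and underside of the hook's flat bar: on the rim's outer edge when hung. The bar is 6 thick and reaches back to x = 61; a tongue (x = 57 to 61) hangs from it to z = 63, with a bead on its inner side (x = 51 to 57, z = 63 to 71). So the mouth is 19 wide, 13 at the bead. All 34 wide in y.
- grip (a point): middle of the basket's wooden grip tab on top of the hook's bar, basket frame (46, 0, 133): 12 thick (x = 40 to 52) x 34 (y) x 40 high (z = 111 to 151), to be pinched from above across its thickness
- brush: bottle brush standing upright on its round head, 46 diameter and 46 high, with a wooden handle of 20 to 24 diameter up to 110 high; about 0.09 kg. Origin: centre of the underside, z up along the handle. Pinch the handle from above, with the fingers' pads about 85 above the underside.
- tray: leave alone: plain steel tray, an open box 70 x 90 x 50 without any hook; origin under its centre
- bottle: leave alone: green glass bottle with white cap, 60 diameter, 160 high; origin at centre of underside
- jar: leave alone: glass jar with metal lid, 70 diameter, 85 high; origin at centre of underside
- tin: leave alone: steel can, 72 diameter, 100 high; origin at centre of underside
- spool: leave alone: green spool, 54 diameter, 62 high; origin at centre of underside
- waxtin: leave alone: flat brass tin, 80 diameter, 30 high; origin at centre of underside
Mind the look-alikes: they are no part of the job. Leave any blue look-alike of the basket alone.

How it is judged:
On the way, in this order (a step that is already met when the one before it is completed fails the run):
1. the hook of the basket, astride the tub's front wall, presses the catch back (x of hook in the frame of cradle between -0.102 and -0.088 m and y of hook in the frame of cradle between -0.025 and 0.025 m and angle between the x axis of basket and the x axis of cradle, either way round below 0.2 rad and angle between basket's own z axis and vertical below 0.15 rad and value of joint catch above 0.0025 m), for 0.02 s.
2. the basket hangs by its hook on the tub's front rim, fully home, with the catch snapped shut over it, and the fingers have let go of it (z of hook in the frame of cradle between 0.133 and 0.158 m and x of hook in the frame of cradle between -0.102 and -0.088 m and y of hook in the frame of cradle between -0.025 and 0.025 m and angle between the x axis of basket and the x axis of cradle, either way round below 0.2 rad and angle between basket's own z axis and vertical below 0.15 rad and value of joint catch below 0.002 m and contact force between basket and cradle above 0.5 N and contact force between the fingers and basket below 0.1 N), for 0.3 s.
3. the brush stands in the hanging basket, released (x of brush in the frame of basket between -0.033 and 0.033 m and y of brush in the frame of basket between -0.05 and 0.05 m and z of brush in the frame of basket between -0.005 and 0.03 m and contact force between the fingers and brush below 0.1 N), for 0.3 s.
At the end, for the whole second after the job is handed in: Basket hung on the rim, bar down on it, within 7 mm in depth and 25 mm of the middle, under 0.2 rad off square, tilt under 0.15 rad, catch back under 2 mm; brush in the basket, underside less than 30 mm above the basket's, leaning under 0.5 rad; both released and at rest (all of step 2 and all of step 3 and angle between brush's own z axis and vertical below 0.5 rad and linear speed of each of basket, brush below 0.03 m/s); the robot touches nothing.
It fails at once if the tub or its catch is forced: anything presses on it with more than 25 N (contact force between cradle and anything else above 25 N).
It fails at once if a bystander is disturbed: moved by more than 30 mm (distance of any of tray, bottle, jar, tin, spool, waxtin from where it was at the start of the episode above 0.03 m).
It also fails if it takes over 72 s, if anything falls off the work surface, if the arm or the gripper's body presses on something with over 40 N, if the wrist force passes 120 N, or if a joint passes its speed limit or range.

## Working session

There is one attempt and no reset: what is moved stays moved. The work goes in short steps, Python scripts to look and compute and a shell command to move; the robot and the scene stay as the last step left them, time stands still between calls to the robot, and variables do not carry over. Pictures are saved under pics/ and viewed, at most 10 in all, crops included, and the job is handed in when it is done.

```bash
mkdir -p pics; ls; cat > h.py <<'E'
import numpy as np, cv2
from scipy.spatial.transform import Rotation as R
from plant import env
def rot(q): return R.from_quat([q[1],q[2],q[3],q[0]])
def ray(c,u,v):
    d=rot(c["orientation"]).apply([(u-c["cx"])/c["fx"],(v-c["cy"])/c["fy"],1]); return np.array(c["eye"]),d
def atz(c,u,v,z):
    e,d=ray(c,u,v); return e+d*(z-e[2])/d[2]
def proj(c,p):
    q=rot(c["orientation"]).inv().apply(np.array(p)-c["eye"]); return q[0]/q[2]*c["fx"]+c["cx"],q[1]/q[2]*c["fy"]+c["cy"]
E
python3 - <<'E'
from h import *
s=env.get_state(); print(s)
for n in ["side","top"]:
    c=env.camera(n); cv2.imwrite(f"pics/{n}0.png",c["image"]); print(n,c["fx"],c["cx"],c["cy"],c["eye"],c["orientation"])
    for t in ["cradle","catch","basket","hook","grip","brush","tray","bottle","jar","tin","spool","waxtin"]:
        print(t,[(np.round(r["xyz"],3).tolist(),round(r["conf"],2),np.round(proj(c,r["xyz"])).tolist()) for r in env.search_frame(n,t)[:3]])
E
```

```text
pics
{'t': 0.0, 'joints': array([ 1.27981881,  0.53720481, -0.00447024,  1.5388361 ,  0.00261419,
        1.06728459, -0.07120899]), 'qvel': array([-5.78896901e-04, -1.34467343e-03, -2.45494324e-04, -1.70725592e-04,
        1.94511442e-05, -9.42394433e-04,  4.02682936e-04]), 'joint_torque': array([ 2.29562456e-04, -5.70976317e+01,  9.90497880e-01, -2.51604241e+01,
       -5.64557745e-02,  1.79124449e-02,  1.49995917e-04]), 'tool_pos': array([ 0.14474146, -0.63305656,  0.23362817]), 'tool_rot': array([-8.48985248e-04,  9.93685223e-01,  1.12200409e-01, -1.57684780e-04]), 'force': array([-0.06514679, -0.06603498, -0.02167165]), 'moment': array([ 0.01330537,  0.01177717, -0.02894911]), 'finger_force': 0.0, 'finger_gap': 0.08810569025372891}
side 546.7956506830735 312.4453375140322 235.3070356797231 [0.47355122 0.8571994  1.00232597] [ 0.01949309 -0.0360015   0.92004531 -0.38966721]
cradle [([0.599, 0.193, 0.07], 0.67, [282.0, 333.0]), ([0.644, -0.291, 0.038], 0.5, [288.0, 194.0])]
catch [([0.646, -0.286, 0.038], 0.7, [286.0, 195.0])]
basket [([0.42, -0.556, 0.04], 0.77, [370.0, 142.0]), 
[... 1519 characters left out ...]
.289, 0.036], 0.71, [375.0, 208.0])]
grip [([0.58, -0.487, 0.038], 0.92, [445.0, 230.0]), ([0.637, -0.291, 0.041], 0.89, [376.0, 210.0]), ([0.359, -0.41, 0.036], 0.79, [420.0, 308.0])]
brush [([0.446, -0.286, 0.045], 0.72, [376.0, 277.0]), ([0.372, -0.105, 0.066], 0.68, [312.0, 303.0])]
tray [([0.539, -0.117, -0.0], 0.66, [315.0, 246.0])]
bottle [([0.742, -0.093, 0.108], 0.88, [307.0, 169.0]), ([0.603, 0.21, 0.038], 0.56, [201.0, 223.0])]
jar [([0.394, 0.32, 0.085], 0.64, [157.0, 296.0]), ([0.602, 0.211, 0.038], 0.49, [201.0, 223.0])]
tin [([0.746, -0.208, 0.1], 0.67, [349.0, 168.0])]
spool [([0.371, -0.105, 0.062], 0.74, [312.0, 304.0])]
waxtin [([0.476, 0.415, 0.03], 0.91, [128.0, 267.0])]
```

View pics/side0.png

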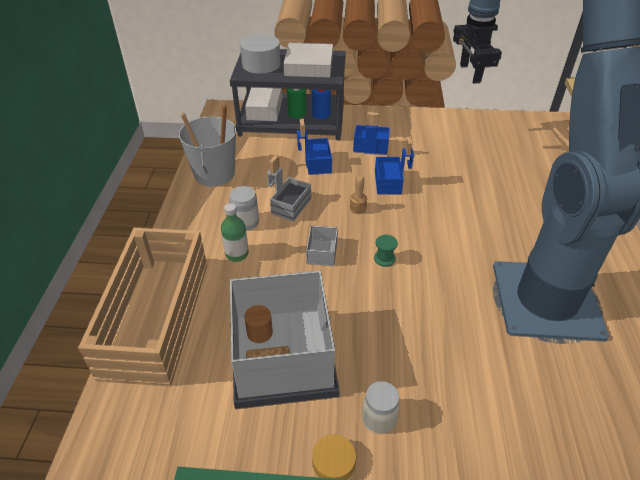

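```bash
python3 - <<'E'
import cv2
a=cv2.imread("pics/top0.png")[170:340,120:520]; cv2.imwrite("pics/top0c.png",cv2.resize(a,None,fx=2,fy=2,interpolation=3))
b=cv2.imread("pics/side0.png")[80:230,260:420]; cv2.imwrite("pics/side0c.png",cv2.resize(b,None,fx=4,fy=4,interpolation=3)[:600])
E
```

```text
(no output)
```

View pics/top0c.png

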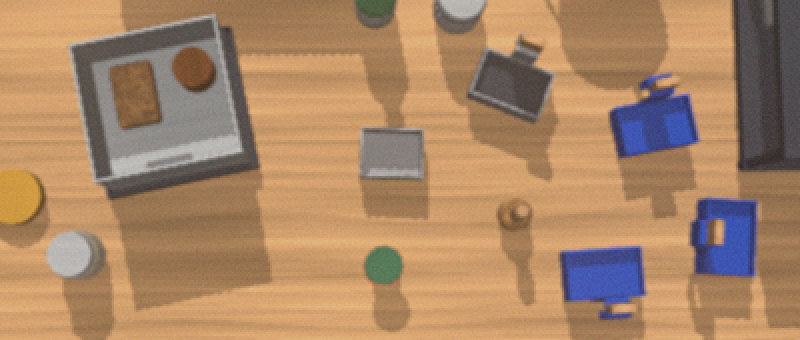

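View pics/side0c.png

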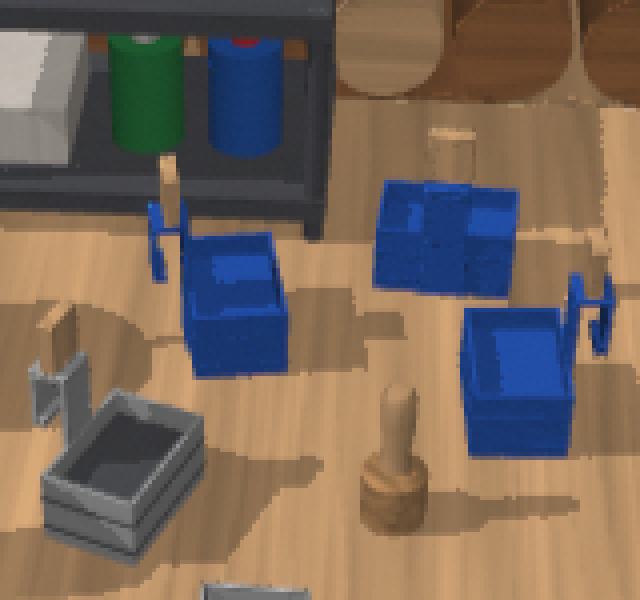

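Candidates (side px): steel basket with hook (291,198); blue look-alikes (318,155), (371,139), (389,175); hookless tray (322,245). The crop confirms the grey one with strap, hook and wooden tab: the basket at (291,198). Brush at (359,195). Next I fit models to masks in both views.

```bash
cat >> h.py <<'E'
from scipy.optimize import minimize
def box(x0,x1,y0,y1,z0,z1): return np.array([[x,y,z] for x in(x0,x1) for y in(y0,y1) for z in(z0,z1)])/1000.
def cyl(r,z0,z1): return np.array([[r*np.cos(a),r*np.sin(a),z] for a in np.linspace(0,6.28,24) for z in (z0,z1)])/1000.
BASKET=[box(-35,35,-53,53,0,55),box(35,38,-17,17,0,105),box(35,61,-17,17,105,111),box(57,61,-17,17,63,105),box(51,57,-17,17,63,71),box(40,52,-17,17,111,151)]
BRUSH=[cyl(23,0,46),cyl(11,46,110)]
def CRADLE(h): return [box(-105,105,-110,110,0,26),box(-95,95,-100,100,0,h)]
S=4
def render(c,parts,x,y,yaw,z=0):
    m=np.zeros((480*S,640*S),np.uint8); T=R.from_euler('z',yaw)
    for p in parts:
        P=T.apply(p)+[x,y,z]; q=rot(c["orientation"]).inv().apply(P-c["eye"])
        uv=np.c_[q[:,0]/q[:,2]*c["fx"]+c["cx"],q[:,1]/q[:,2]*c["fy"]+c["cy"]]
        cv2.fillConvexPoly(m,cv2.convexHull(np.round((uv+.5)*S).astype(np.int32)),1)
    return cv2.resize(m.astype(np.float32),(640,480),interpolation=cv2.INTER_AREA)
def iou(a,b): return np.minimum(a,b).sum()/np.maximum(a,b).sum()
def fit(views,parts,x0,step):
    f=lambda p:-sum(iou(render(c,parts(p),p[0],p[1],p[2]),m) for c,m in views)
    sim=np.vstack([x0]+[np.array(x0)+np.eye(len(x0))[i]*step[i] for i in range(len(x0))])
    r=minimize(f,x0,method="Nelder-Mead",options=dict(initial_simplex=sim,xatol=1e-4,fatol=1e-5,maxiter=250)); return r.x,-r.fun/len(views)
def pick(c,n,t,xyz):
    u,v=proj(c,xyz)
    best=[r for r in env.masks_of(n,t) if np.hypot(*(np.argwhere(r["region"]).mean(0)-[v,u]))<30]
    return best[0]["region"].astype(np.float32) if best else None
def hull(m):
    k=cv2.convexHull(np.argwhere(m>0)[:,::-1].astype(np.int32)); o=np.zeros((480,640),np.uint8); cv2.fillConvexPoly(o,k,1); return o.astype(np.float32)
E
python3 - <<'E'
from h import *
jobs={"cradle":([.605,.2,.07],[.605,.2,.216,146],lambda p:CRADLE(p[3]),[.01,.01,.1,8]),
"basket":([.643,-.29,.04],[.64,-.29,-.34],lambda p:BASKET,[.01,.01,.1]),
"brush":([.446,-.283,.045],[.446,-.283,0],lambda p:BRUSH,[.01,.01,.1])}
C={n:env.camera(n) for n in["side","top"]}
for t,(xyz,x0,parts,st) in jobs.items():
    V=[]
    for n,c in C.items():
        m=pick(c,n,t,xyz)
        if m is None: print("none",n,t); continue
        V.append((c,hull(m) if t=="cradle" else m))
    print(t,*fit(V,parts,x0,st))
    for v in V: print("  single",[round(iou(render(v[0],parts(x0),*x0[:3]),v[1]),3)],*fit([v],parts,x0,st))
E
```

```text
cradle [  0.59873049   0.20372955   0.19970029 154.62557137] 0.979109525680542
  single [np.float32(0.935)] [  0.59956983   0.20304426   0.20424098 152.91352844] 0.9873509407043457
  single [np.float32(0.91)] [  0.5970718    0.20276576   0.2073171  165.15933021] 0.9816984534263611
basket [ 0.63444674 -0.28630673 -0.37764033] 0.9444645643234253
  single [np.float32(0.814)] [ 0.63432214 -0.28481164 -0.37962255] 0.9362461566925049
  single [np.float32(0.85)] [ 0.63425174 -0.28641717 -0.38407349] 0.9580482244491577
brush [ 0.4501514  -0.28877286  0.11416   ] 0.8389564752578735
  single [np.float32(0.728)] [ 0.45024568 -0.28580794 -0.01655986] 0.889985203742981
  single [np.float32(0.639)] [ 0.45023436 -0.28960163  0.09431519] 0.7899202704429626
```

```bash
python3 -m creep '0 0 -0.0967 0 0 0 1;0 0 -0.0967 0 0 0 1;0 0 -0.0967 0 0 0 1;0 0 -0.0967 0 0 0 1;0 0 -0.0967 0 0 0 1;0 0 -0.0967 0 0 0 1;0 0 -0.0967 0 0 0 1;0 0 -0.0967 0 0 0 1;0 0 -0.0967 0 0 0 1;0 0 -0.0967 0 0 0 1' 20
python3 -m creep '0 0 0 0.0315 0.0232 0 1;0 0 0 0.0315 0.0232 0 1;0 0 0 0.0315 0.0232 0 1;0 0 0 0.0315 0.0232 0 1;0 0 0 0.0315 0.0232 0 1;0 0 0 0.0315 0.0232 0 1;0 0 0 0.0315 0.0232 0 1;0 0 0 0.0315 0.0232 0 1'
python3 -m creep '0 0 0 0.0315 0.0232 0 1;0 0 0 0.0315 0.0232 0 1;0 0 0 0.0315 0.0232 0 1;0 0 0 0.0315 0.0232 0 1;0 0 0 0.0315 0.0232 0 1;0 0 0 0.0315 0.0232 0 1;0 0 0 0.0315 0.0232 0 1;0 0 0 0.0315 0.0232 0 1;0 0 0 0 0 0 1;0 0 0 0 0 0 1'
cat >> h.py <<'E'
def rows(target,toolyaw):
    "tool-axis shift and z turn needed to bring TCP to target with tool y at toolyaw (mod pi)"
    s=env.get_state(); T=rot(s["tool_rot"]); y=T.apply([0,1,0]); a=np.arctan2(y[1],y[0])
    d=(toolyaw-a+np.pi/2)%np.pi-np.pi/2; z=T.apply([0,0,1])
    print("pos",s["tool_pos"].round(4),"zaxis",z.round(3),"turn_z",round(-d,4),"shift now",T.inv().apply(np.array(target)-s["tool_pos"]).round(4),
     "shift after turn",(T*R.from_rotvec([0,0,-d])).inv().apply(np.array(target)-s["tool_pos"]).round(4),"F",s["force"].round(2),"gap",round(s["finger_gap"],4),"t",s["t"])
E
python3 - <<'E'
from h import *
rows([.677,-.303,.138],-.379)
c=env.camera("wrist"); cv2.imwrite("pics/w1.png",c["image"]); print(c["eye"],c["fx"],c["cx"],c["cy"])
m=pick(c,"wrist","basket",[.634,-.286,.05])
if m is not None:
  for z in (0,): print(fit([(c,m)],lambda p:BASKET,[.634,-.286,-.379],[.005,.005,.05]), iou(render(c,BASKET,.634,-.286,-.379),m))
m=pick(c,"wrist","grip",[.677,-.303,.14]); 
E
```

```text
t: 2.53
tool_pos: [0.1448, -0.6336, 0.2345]
tool_rot: [-0.0, 0.826, 0.563, -0.0]
force: [0.9, -0.0, -0.4]
finger_gap: 0.0881
finger_force: 0.0
t: 3.2
tool_pos: [0.4119, -0.4671, 0.2347]
tool_rot: [0.0, 0.828, 0.561, -0.0]
force: [-0.9, -0.8, -0.6]
finger_gap: 0.0881
finger_force: 0.0
t: 4.03
tool_pos: [0.6782, -0.2993, 0.2338]
tool_rot: [-0.001, 0.826, 0.563, 0.001]
force: [-0.2, -0.8, -0.5]
finger_gap: 0.088
finger_force: 0.0
pos [ 0.6782 -0.2993  0.2338] zaxis [ 0.     0.002 -1.   ] turn_z 0.0048 shift now [-0.0041  0.0002  0.0958] shift after turn [-0.0041  0.0003  0.0958] F [-0.24 -0.82 -0.54] gap 0.088 t 4.0333
[ 0.70366007 -0.23576431  0.38420015] 409.06732626940214 324.01150318424317 244.0977082398016
(array([ 0.63454634, -0.29033484, -0.38037595]), np.float64(0.985202968120575)) 0.8777653
```

View pics/w1.png

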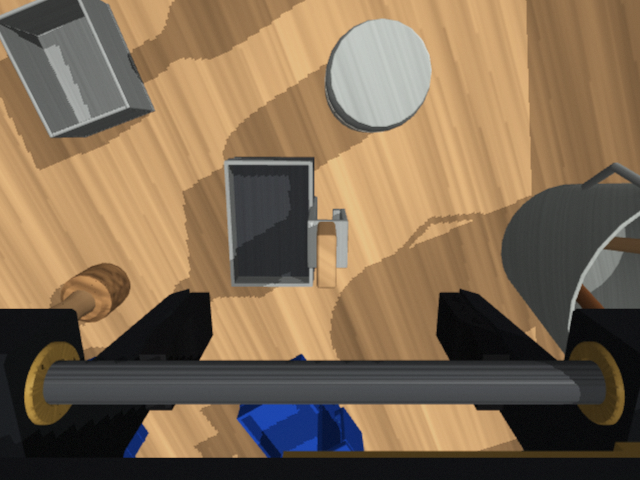

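The wrist view shows the grey basket at (270,222) with its tab at (327,255), clear of the bucket on the right (rim at u>570). I'm descending and gripping.

```bash
python3 -m creep '0 0 0 -0.007 0.001 0.015 1;0 0 0 0 0 0.02 1;0 0 0 0 0 0.02 1;0 0 0 0 0 0.02 1;0 0 0 0 0 0.012 1;0 0 0 0 0 0.008 1;0 0 0 0 0 0 1'
python3 - <<'E'
from h import *
rows([.677,-.307,.138],-.380)
E
python3 -m creep '0 0 0 0 0 0 0.1;0 0 0 0 0 0 0.1;0 0 0 0 0 0 0.1;0 0 0 0 0 0 0.1;0 0 0 0 0 0 0.1;0 0 0 0 0 0 0.1;0 0 0 0 0 0 0.1;0 0 0 0 0 0 0.1' 25
```

```text
t: 4.77
tool_pos: [0.6728, -0.3102, 0.1372]
tool_rot: [-0.001, 0.828, 0.561, -0.001]
force: [0.5, -0.3, 0.6]
finger_gap: 0.0883
finger_force: 0.0
pos [ 0.6728 -0.3102  0.1372] zaxis [-0.003  0.001 -1.   ] turn_z -0.0 shift now [ 0.0045  0.0027 -0.0008] shift after turn [ 0.0045  0.0027 -0.0008] F [ 0.47 -0.27  0.62] gap 0.0883 t 4.7667
t: 5.43
tool_pos: [0.6746, -0.3096, 0.1396]
tool_rot: [0.0, 0.828, 0.561, -0.0]
force: [-0.0, -0.1, 0.3]
finger_gap: 0.0368
finger_force: 0.0
```

```bash
python3 -m creep '0 0 0 0 0 0 0;0 0 0 0 0 0 0;0 0 0 0 0 0 0;0 0 0 0 0 0 0;0 0 0 0 0 0 0;0 0 0 0 0 0 0;0 0 0 0 0 0 0' 40
python3 -m creep '0 0 0 0 0 -0.01 0;0 0 0 0 0 -0.02 0;0 0 0 0 0 -0.03 0;0 0 0 0 0 -0.03 0;0 0 0 0 0 -0.03 0;0 0 0 0 0 -0.03 0;0 0 0 0 0 -0.02 0;0 0 0 0 0 -0.01 0;0 0 0 0 0 0 0'
python3 - <<'E'
from h import *
rows([.506,.184,.318],.203)
E
```

```text
t: 6.02
tool_pos: [0.6747, -0.3097, 0.1396]
tool_rot: [0.0, 0.828, 0.561, 0.0]
force: [0.8, 0.1, 0.3]
finger_gap: 0.0118
finger_force: 40.0
t: 6.77
tool_pos: [0.6753, -0.3098, 0.3224]
tool_rot: [0.002, 0.828, 0.561, 0.001]
force: [0.8, -0.1, -3.2]
finger_gap: 0.0113
finger_force: 40.0
pos [ 0.6753 -0.3098  0.3224] zaxis [ 0.004 -0.001 -1.   ] turn_z -0.5821 shift now [ 0.3961 -0.3401  0.0031] shift after turn [ 0.5178 -0.0663  0.0031] F [ 0.8  -0.1  -3.23] gap 0.0113 t 6.7667
```

```bash
python3 -m creep '0 0 -0.1164 0 0 0 0;0 0 -0.1164 0 0 0 0;0 0 -0.1164 0 0 0 0;0 0 -0.1164 0 0 0 0;0 0 -0.1164 0 0 0 0;0 0 0 0.015 -0.003 0 0;0 0 0 0.030 -0.005 0 0;0 0 0 0.037 -0.006 0 0;0 0 0 0.037 -0.006 0 0;0 0 0 0.037 -0.006 0 0'
python3 -m creep '0 0 0 0.037 -0.006 0 0;0 0 0 0.037 -0.006 0 0;0 0 0 0.037 -0.006 0 0;0 0 0 0.037 -0.006 0 0;0 0 0 0.037 -0.006 0 0;0 0 0 0.037 -0.006 0 0;0 0 0 0.037 -0.006 0 0;0 0 0 0.037 -0.006 0 0;0 0 0 0.037 -0.006 0 0;0 0 0 0.033 -0.006 0 0'
python3 -m creep '0 0 0 0.015 -0.003 0 0;0 0 0 0 0 0 0;0 0 0 0 0 0 0'
python3 - <<'E'
from h import *
rows([.4895,.181,.241],.203)
c=env.camera("wrist"); cv2.imwrite("pics/w2.png",c["image"])
for n in ["wrist","side","top"]:
    c=env.camera(n); m=pick(c,n,"cradle",[.599,.2035,.1])
    if m is None: print("none",n)
    elif n!="wrist": print(n,fit([(c,hull(m))],lambda p:CRADLE(p[3]),[.599,.2035,.203,148],[.005,.005,.05,6]))
s=env.get_state();Y=rot(s["tool_rot"]).apply([0,1,0]);ya=np.arctan2(Y[1],Y[0])
p=s["tool_pos"]+R.from_euler('z',ya).apply([-.046,0,-.139])
for n in ["side","top"]:
    c=env.camera(n); cv2.imwrite(f"pics/{n}2.png",c["image"]); m=pick(c,n,"basket",p+[0,0,.05]);print(p,ya)
    if m is None: print("none"); continue
    u=fit([(c,m)],lambda q:BASKET,[p[0],p[1],ya],[.005,.005,.05]) if p[2]<0 else None
    f=lambda q:-iou(render(c,BASKET,q[0],q[1],q[2],q[3]),m)
    r=minimize(lambda q:f([q[0],q[1],q[2],p[2]]),[p[0],p[1],ya],method="Nelder-Mead",options=dict(initial_simplex=[[p[0],p[1],ya],[p[0]+.005,p[1],ya],[p[0],p[1]+.005,ya],[p[0],p[1],ya+.05]],maxiter=150)); print(n,r.x,r.fun)
E
```

```text
t: 7.6
tool_pos: [0.6155, -0.1605, 0.317]
tool_rot: [-0.002, 0.632, 0.775, -0.001]
force: [-0.5, 1.1, -2.5]
finger_gap: 0.0113
finger_force: 40.0
t: 8.43
tool_pos: [0.4828, 0.1859, 0.3179]
tool_rot: [-0.001, 0.631, 0.775, -0.001]
force: [0.1, 0.5, -3.5]
finger_gap: 0.0113
finger_force: 40.0
t: 8.68
tool_pos: [0.478, 0.1984, 0.3181]
tool_rot: [-0.0, 0.631, 0.776, -0.001]
force: [0.7, -0.9, -3.0]
finger_gap: 0.0114
finger_force: 40.0
pos [0.478  0.1984 0.3181] zaxis [-0.002 -0.001 -1.   ] turn_z 0.0023 shift now [-0.0193  0.008   0.0771] shift after turn [-0.0193  0.008   0.0771] F [ 0.74 -0.95 -2.96] gap 0.0114 t 8.6833
side (array([  0.59925336,   0.20379115,   0.20677928, 153.85803075]), np.float64(0.9878146648406982))
top (array([  0.60137087,   0.20315095,   0.19915974, 142.30116587]), np.float64(0.8370533585548401))
[0.43436045 0.18825756 0.18032219] 0.20130353792633504
side [0.43604472 0.19472724 0.20492563] -0.9473817348480225
[0.43436045 0.18825756 0.18032219] 0.20130353792633504
top [ 0.46545808  0.1680169  -0.58189543] -0.24373063445091248
```

View pics/w2.png

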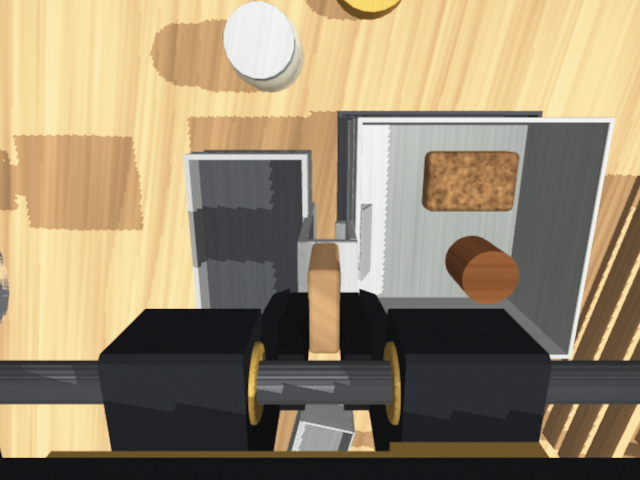

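The wrist view shows the basket held square to the tub, bar at (327,265), catch at (366,240), about 20 mm sideways to correct. I'm moving to just before the wall, with the tongue above the rim.

```bash
python3 -m creep '0 0 0 -0.008 0.003 0.015 0;0 0 0 -0.008 0.003 0.02 0;0 0 0 -0.007 0.002 0.02 0;0 0 0 0 0 0.015 0;0 0 0 0 0 0.007 0;0 0 0 0 0 0 0;0 0 0 0 0 0 0;0 0 0 0 0 0 0'
python3 -m creep '0 0 0 0 0.004 0 0;0 0 0 0 0.004 0 0;0 0 0 0 0.002 0 0;0 0 0 0 0.002 0 0;0 0 0 0 0 0 0;0 0 0 0 0 0 0'
python3 - <<'E'
from h import *
rows([.514,.186,.241],.203)
E
```

```text
t: 9.9
tool_pos: [0.4921, 0.1782, 0.2436]
tool_rot: [0.0, 0.632, 0.775, 0.001]
force: [0.7, 0.5, -2.6]
finger_gap: 0.0112
finger_force: 40.0
t: 10.4
tool_pos: [0.5034, 0.18, 0.2425]
tool_rot: [-0.0, 0.632, 0.775, -0.0]
force: [-0.0, 0.5, -2.5]
finger_gap: 0.0112
finger_force: 40.0
pos [0.5034 0.18   0.2425] zaxis [-0.  0. -1.] turn_z 0.0001 shift now [0.0037 0.0116 0.0015] shift after turn [0.0037 0.0116 0.0015] F [-0.01  0.51 -2.5 ] gap 0.0112 t 10.4
```

Now feeling for the wall in steps of 1.5 mm.

```bash
python3 -m creep '0 0 0 0.001 0.002 0 0;0 0 0 0.001 0.002 0 0;0 0 0 0.001 0.002 0 0;0 0 0 0 0 0 0;0 0 0 0 0 0 0'
python3 -m creep '0 0 0 0 0.001 0 0;0 0 0 0 0.001 0 0;0 0 0 0 0 0 0'
python3 -m creep '0 0 0 0 0.001 0 0;0 0 0 0 0.001 0 0;0 0 0 0 0 0 0'
```

```text
t: 10.82
tool_pos: [0.5086, 0.1842, 0.2425]
tool_rot: [-0.0, 0.632, 0.775, -0.0]
force: [-0.4, -0.7, -2.8]
finger_gap: 0.0114
finger_force: 40.0
t: 11.07
tool_pos: [0.5108, 0.1844, 0.2425]
tool_rot: [0.0, 0.632, 0.775, 0.0]
force: [0.1, 0.2, -2.9]
finger_gap: 0.0111
finger_force: 40.0
t: 11.32
tool_pos: [0.5125, 0.1848, 0.2424]
tool_rot: [-0.0, 0.632, 0.775, -0.0]
force: [-0.9, 0.8, -2.7]
finger_gap: 0.011
finger_force: 40.0
```

```bash
python3 -m creep '0 0 0 0 0.001 0 0;0 0 0 0 0.001 0 0;0 0 0 0 0 0 0'
```

```text
t: 11.57
tool_pos: [0.5141, 0.1852, 0.2423]
tool_rot: [-0.0, 0.632, 0.775, -0.001]
force: [-1.2, -0.4, -3.1]
finger_gap: 0.0113
finger_force: 40.0
```

```bash
python3 -m creep '0 0 0 0 0.0005 0 0;0 0 0 0 0.0005 0 0;0 0 0 0 0 0 0'; python3 -m creep '0 0 0 0 0.0005 0 0;0 0 0 0 0.0005 0 0;0 0 0 0 0 0 0'
```

```text
t: 11.82
tool_pos: [0.515, 0.1854, 0.2422]
tool_rot: [-0.0, 0.632, 0.775, -0.001]
force: [-3.5, -1.3, -2.4]
finger_gap: 0.0114
finger_force: 40.1
t: 12.07
tool_pos: [0.5159, 0.1855, 0.2422]
tool_rot: [-0.0, 0.632, 0.775, -0.001]
force: [-4.1, -1.1, -3.7]
finger_gap: 0.0112
finger_force: 40.2
```

```bash
python3 -m creep '0 0 0 0 0.0005 0 0;0 0 0 0 0.0005 0 0;0 0 0 0 0 0 0'
```

```text
t: 12.32
tool_pos: [0.5168, 0.1857, 0.2421]
tool_rot: [-0.0, 0.632, 0.775, -0.001]
force: [-5.1, -1.1, -4.4]
finger_gap: 0.0113
finger_force: 40.4
```

Contact at TCP x≈0.514, as predicted. I'm backing off 4 mm (1 mm gap) and lowering carefully.

```bash
python3 -m creep '0 0 0 0 -0.002 0 0;0 0 0 0 -0.002 0 0;0 0 0 0 0 0 0;0 0 0 0 0 0 0'; python3 -m creep '0 0 0 0 0 0.003 0;0 0 0 0 0 0.003 0;0 0 0 0 0 0.003 0;0 0 0 0 0 0.003 0;0 0 0 0 0 0 0'; python3 -m creep '0 0 0 0 0 0.002 0;0 0 0 0 0 0.002 0;0 0 0 0 0 0.002 0;0 0 0 0 0 0.002 0;0 0 0 0 0 0 0'
```

```text
t: 12.65
tool_pos: [0.514, 0.1852, 0.2428]
tool_rot: [0.0, 0.632, 0.775, 0.001]
force: [-2.2, -0.8, -4.3]
finger_gap: 0.0114
finger_force: 40.0
t: 13.07
tool_pos: [0.5134, 0.185, 0.2298]
tool_rot: [-0.0, 0.632, 0.775, -0.0]
force: [-1.8, 0.1, -3.3]
finger_gap: 0.0113
finger_force: 40.0
t: 13.48
tool_pos: [0.5133, 0.185, 0.222]
tool_rot: [-0.0, 0.632, 0.775, -0.0]
force: [-1.5, -0.0, -3.6]
finger_gap: 0.0116
finger_force: 40.0
```

```bash
python3 -m creep '0 0 0 0 0 0.002 0;0 0 0 0 0 0.002 0;0 0 0 0 0 0 0';python3 -m creep '0 0 0 0 0 0.002 0;0 0 0 0 0 0.002 0;0 0 0 0 0 0 0'
```

```text
t: 13.73
tool_pos: [0.5133, 0.185, 0.2181]
tool_rot: [-0.0, 0.632, 0.775, -0.0]
force: [-1.9, -0.5, -4.5]
finger_gap: 0.0117
finger_force: 40.0
t: 13.98
tool_pos: [0.5133, 0.185, 0.214]
tool_rot: [-0.0, 0.632, 0.775, -0.0]
force: [-1.5, 0.6, -3.7]
finger_gap: 0.0114
finger_force: 40.0
```

```bash
python3 -m creep '0 0 0 0 0 0.002 0;0 0 0 0 0 0.002 0;0 0 0 0 0 0 0';python3 -m creep '0 0 0 0 0 0.0015 0;0 0 0 0 0 0.0015 0;0 0 0 0 0 0 0'
```

```text
t: 14.23
tool_pos: [0.5133, 0.185, 0.21]
tool_rot: [-0.0, 0.632, 0.775, -0.0]
force: [-2.6, 0.1, -5.1]
finger_gap: 0.011
finger_force: 40.0
t: 14.48
tool_pos: [0.5136, 0.1852, 0.2079]
tool_rot: [0.0, 0.632, 0.775, 0.0]
force: [-4.6, -2.0, 3.5]
finger_gap: 0.0112
finger_force: 40.0
```

```bash
python3 -m creep '0 0 0 0 0 0.0015 0;0 0 0 0 0 0.0015 0;0 0 0 0 0 0 0';python3 -m creep '0 0 0 0 0 0.0015 0;0 0 0 0 0 0.0015 0;0 0 0 0 0 0 0'
```

```text
t: 14.73
tool_pos: [0.5138, 0.1854, 0.2054]
tool_rot: [0.0, 0.632, 0.775, 0.0]
force: [-5.2, -1.4, 7.2]
finger_gap: 0.0116
finger_force: 40.1
t: 14.98
tool_pos: [0.5138, 0.1855, 0.2026]
tool_rot: [0.0, 0.632, 0.775, 0.0]
force: [-5.9, -1.5, 9.3]
finger_gap: 0.0118
finger_force: 40.1
```

```bash
python3 -m creep '0 0 0 0 0 0.001 0;0 0 0 0 0 0.001 0;0 0 0 0 0 0 0'
```

```text
t: 15.23
tool_pos: [0.5138, 0.1856, 0.2008]
tool_rot: [0.0, 0.632, 0.775, 0.0]
force: [-5.6, -1.8, 10.2]
finger_gap: 0.0112
finger_force: 40.1
```

```bash
python3 -m creep '0 0 0 0 0 0.001 0;0 0 0 0 0 0.001 0;0 0 0 0 0 0 0'
```

```text
t: 15.48
tool_pos: [0.5138, 0.1857, 0.1989]
tool_rot: [0.0, 0.632, 0.775, 0.0]
force: [-6.6, -2.0, 12.6]
finger_gap: 0.0112
finger_force: 40.1
```

```bash
python3 -m creep '0 0 0 0 0 0.001 0;0 0 0 0 0 0.001 0;0 0 0 0 0 0 0'
```

```text
t: 15.73
tool_pos: [0.5135, 0.1855, 0.1965]
tool_rot: [0.0, 0.632, 0.775, 0.0]
force: [-5.2, -2.1, 7.6]
finger_gap: 0.0111
finger_force: 40.0
```

```bash
python3 -m creep '0 0 0 0 0 0.001 0;0 0 0 0 0 0.001 0;0 0 0 0 0 0 0'; python3 -m creep '0 0 0 0 0 0.001 0;0 0 0 0 0 0.001 0;0 0 0 0 0 0 0'
```

```text
t: 15.98
tool_pos: [0.5134, 0.1855, 0.1943]
tool_rot: [0.0, 0.632, 0.775, 0.0]
force: [-5.3, -1.4, 7.6]
finger_gap: 0.0115
finger_force: 40.0
t: 16.23
tool_pos: [0.5134, 0.1855, 0.1923]
tool_rot: [0.0, 0.632, 0.775, 0.0]
force: [-5.7, -1.1, 6.7]
finger_gap: 0.0115
finger_force: 40.0
```

```bash
python3 -m creep '0 0 0 0 0 0.001 0;0 0 0 0 0 0.001 0;0 0 0 0 0 0 0'; python3 -m creep '0 0 0 0 0 0.001 0;0 0 0 0 0 0.0005 0;0 0 0 0 0 0 0'
```

```text
t: 16.48
tool_pos: [0.5132, 0.1854, 0.1898]
tool_rot: [-0.0, 0.632, 0.775, -0.0]
force: [-3.8, -1.0, 2.8]
finger_gap: 0.0112
finger_force: 40.0
t: 16.73
tool_pos: [0.5133, 0.185, 0.1876]
tool_rot: [-0.0, 0.632, 0.775, -0.0]
force: [-2.7, -0.4, -1.7]
finger_gap: 0.0116
finger_force: 40.0
```

```bash
python3 -m creep '0 0 0 0 0 0.001 0;0 0 0 0 0 0.0005 0;0 0 0 0 0 0 0'
```

```text
t: 16.98
tool_pos: [0.5137, 0.1851, 0.187]
tool_rot: [0.0, 0.632, 0.775, 0.0]
force: [-4.9, -1.4, 5.4]
finger_gap: 0.0117
finger_force: 40.1
```

The catch snapped (force fell), and the rim contact is stiff at about z 0.153. One small press more, then a look before letting go.

```bash
python3 -m creep '0 0 0 0 0 0.0005 0;0 0 0 0 0 0 0;0 0 0 0 0 0 0'
python3 - <<'E'
from h import *
c=env.camera("side"); cv2.imwrite("pics/s3.png",cv2.resize(c["image"][250:420,220:440],None,fx=3.5,fy=3.5,interpolation=3))
E
```

```text
t: 17.23
tool_pos: [0.5139, 0.1852, 0.187]
tool_rot: [0.0, 0.632, 0.775, 0.0]
force: [-5.4, -1.5, 8.2]
finger_gap: 0.0112
finger_force: 40.2
```

View pics/s3.png

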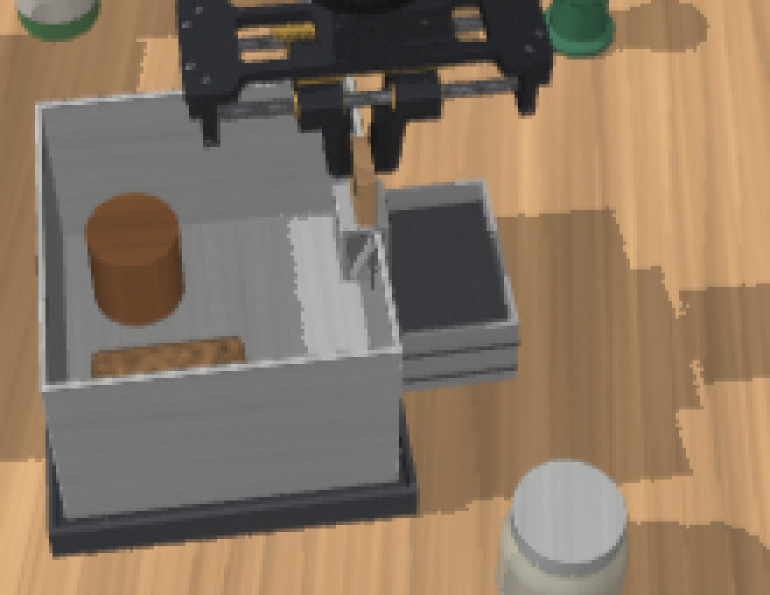

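The crop shows the hook astride the front wall at (360,220), with the catch beneath at (360,255). I'm easing off and releasing.

```bash
python3 -m creep '0 0 0 0 -0.001 -0.001 0;0 0 0 0 0 0 0.5;0 0 0 0 0 0 0.5;0 0 0 0 0 0 0.5;0 0 0 0 0 0 0.5;0 0 0 0 0 0 0.5;0 0 0 0 0 0 0.5;0 0 0 0 0 0 0.5;0 0 0 0 0 0 0.5;0 0 0 0 0 0 0.5' 
python3 -m creep '0 0 0 0 0 -0.01 0.5;0 0 0 0 0 -0.02 0.5;0 0 0 0 0 -0.03 0.5;0 0 0 0 0 -0.03 0.5;0 0 0 0 0 -0.03 0.5;0 0 0 0 0 0 0.5;0 0 0 0 0 0 0.5'
python3 - <<'E'
from h import *
c=env.camera("wrist"); 
C={"side":env.camera("side"),"wrist":c}
for n,c in C.items():
    cv2.imwrite(f"pics/{n}4.png",c["image"])
    m=pick(c,n,"basket",[.467,.176,.09])
    if m is None: print("none",n); continue
    f=lambda q:-iou(render(c,BASKET,q[0],q[1],q[2],.048),m)
    x0=np.array([.467,.176,.203]); r=minimize(f,x0,method="Nelder-Mead",options=dict(initial_simplex=np.vstack([x0,x0+np.diag([.005,.005,.05])]),maxiter=150)); print(n,r.x,r.fun)
# brush: radial approach yaw
rows([.4502,-.288,.24],np.arctan2(-.288,.45))
E
```

```text
t: 18.12
tool_pos: [0.5125, 0.1849, 0.187]
tool_rot: [-0.0, 0.632, 0.775, 0.0]
force: [-0.5, 0.1, -0.5]
finger_gap: 0.0442
finger_force: 0.0
t: 18.7
tool_pos: [0.5134, 0.1854, 0.3093]
tool_rot: [0.001, 0.632, 0.775, 0.002]
force: [0.4, 0.3, -0.0]
finger_gap: 0.0441
finger_force: 0.0
side [0.4688576  0.18041608 0.20487526] -0.8645231127738953
wrist [0.46775455 0.17875929 0.2018887 ] -0.9771097302436829
pos [0.5118 0.1845 0.3059] zaxis [-0.002 -0.001 -1.   ] turn_z 0.7724 shift now [-0.4503 -0.1555  0.0664] shift after turn [-0.431   0.2029  0.0664] F [ 0.85  0.68 -0.02] gap 0.044 t 18.9
```

View pics/wrist4.png

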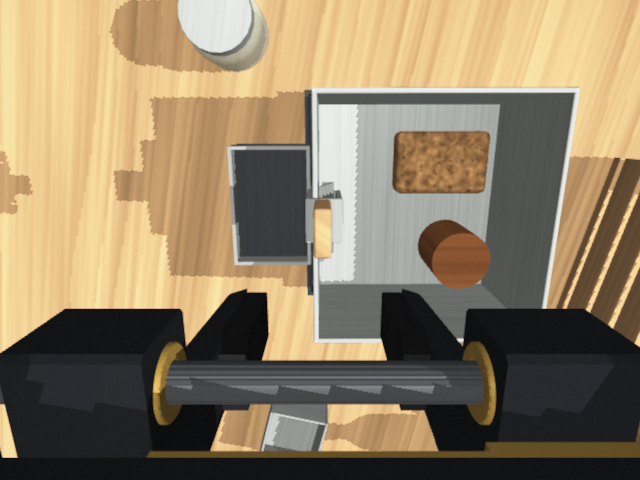

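The hanging basket is square in the middle; its hook is at (325,220), and the fits give 0.977 IoU at z = 0.048. Next is the brush: I turn a quarter so the gripper's body later clears the tab.

```bash
python3 -m creep '0 0 0.1208 0 0 0 0.9;0 0 0.1208 0 0 0 0.9;0 0 0.1208 0 0 0 0.9;0 0 0.1208 0 0 0 0.9;0 0 0.1208 0 0 0 0.9;0 0 0.1208 0 0 0 0.9;0 0 0.1208 0 0 0 0.9;0 0 0.1208 0 0 0 0.9;0 0 0.1208 0 0 0 0.9;0 0 0.1208 0 0 0 0.9'
python3 -m creep '0 0 0.1208 0 0 0 1;0 0 0.1208 0 0 0 1;0 0 0.1208 0 0 0 1;0 0 0 -0.006 0.019 0 1;0 0 0 -0.013 0.0375 0 1;0 0 0 -0.013 0.0375 0 1;0 0 0 -0.013 0.0375 0 1;0 0 0 -0.013 0.0375 0 1;0 0 0 -0.013 0.0375 0 1;0 0 0 -0.013 0.0375 0 1'
python3 -m creep '0 0 0 -0.013 0.0375 0 1;0 0 0 -0.013 0.0375 0.01 1;0 0 0 -0.013 0.0375 0.02 1;0 0 0 -0.013 0.0375 0.02 1;0 0 0 -0.013 0.0375 0.02 1;0 0 0 -0.0065 0.019 0.015 1;0 0 0 0 0 0 1;0 0 0 0 0 0 1'
python3 - <<'E'
from h import *
c=env.camera("wrist"); cv2.imwrite("pics/w5.png",c["image"])
m=pick(c,"wrist","brush",[.45,-.288,.06])
if m is not None:
    for p in (BRUSH,BRUSH[:1]+[cyl(11,0,108)]): print(fit([(c,m)],lambda q:p,[.45,-.288,0],[.005,.005,.1]))
else: print([r["xyz"] for r in env.search_frame("wrist","brush")])
rows([.4502,-.288,.085],-1.368)
E
```

```text
t: 19.73
tool_pos: [0.5119, 0.1847, 0.3058]
tool_rot: [0.0, 0.961, 0.276, -0.001]
force: [-0.1, 0.4, -0.3]
finger_gap: 0.0795
finger_force: 0.0
t: 20.57
tool_pos: [0.4783, -0.0728, 0.3061]
tool_rot: [-0.0, 0.995, 0.102, -0.001]
force: [0.7, -0.9, 0.4]
finger_gap: 0.0882
finger_force: 0.0
t: 21.23
tool_pos: [0.4507, -0.2807, 0.224]
tool_rot: [-0.001, 0.995, 0.1, -0.002]
force: [0.2, 1.5, -0.5]
finger_gap: 0.0883
finger_force: 0.0
(array([ 0.44913362, -0.29384943,  0.04068304]), np.float64(0.9330198764801025))
(array([ 0.44853395, -0.29414708,  0.03340666]), np.float64(0.9393237829208374))
pos [ 0.4526 -0.279   0.2257] zaxis [-0.     0.001 -1.   ] turn_z 0.0023 shift now [-0.0042  0.0085  0.1406] shift after turn [-0.0042  0.0085  0.1406] F [-0.35 -0.48  0.51] gap 0.0882 t 21.3333
```

View pics/w5.png

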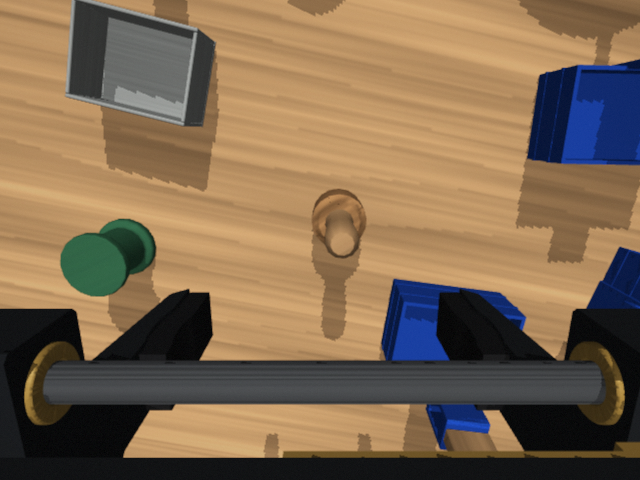

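The wrist view shows the brush at (340,235); the blue basket under the right finger stays about 5 cm clear. I'm descending and gripping.

```bash
python3 -m creep '0 0 0 -0.004 0.011 0.02 1;0 0 0 0 0 0.025 1;0 0 0 0 0 0.025 1;0 0 0 0 0 0.025 1;0 0 0 0 0 0.02 1;0 0 0 0 0 0.012 1;0 0 0 0 0 0.008 1;0 0 0 0 0 0 0.2;0 0 0 0 0 0 0.2;0 0 0 0 0 0 0.2' 15
python3 -m creep '0 0 0 0 0 0 0.1;0 0 0 0 0 0 0.1;0 0 0 0 0 0 0.1;0 0 0 0 0 0 0.1;0 0 0 0 0 0 0.1;0 0 0 0 0 0 0.1;0 0 0 0 0 0 0.1;0 0 0 0 0 0 0.1;0 0 0 0 0 0 0.1'
```

```text
t: 22.17
tool_pos: [0.4515, -0.2922, 0.092]
tool_rot: [0.001, 0.995, 0.102, 0.001]
force: [0.2, 0.3, -0.7]
finger_gap: 0.0705
finger_force: 0.0
t: 22.92
tool_pos: [0.4505, -0.292, 0.0908]
tool_rot: [0.0, 0.995, 0.102, 0.0]
force: [0.8, -0.8, 0.5]
finger_gap: 0.0228
finger_force: 15.0
```

```bash
python3 -m creep '0 0 0 0 0 -0.015 0.1;0 0 0 0 0 -0.03 0.1;0 0 0 0 0 -0.04 0.1;0 0 0 0 0 -0.04 0.1;0 0 0 0 0 -0.04 0.1;0 0 0 0 0 -0.03 0.1;0 0 0 0.003 -0.0125 -0.015 0.1;0 0 0 0.006 -0.025 0 0.1;0 0 0 0.008 -0.035 0 0.1;0 0 0 0.008 -0.035 0 0.1' 20
python3 -m creep '0 0 0 0.008 -0.035 0 0.1;0 0 0 0.008 -0.035 0 0.1;0 0 0 0.008 -0.035 0 0.1;0 0 0 0.008 -0.035 0 0.1;0 0 0 0.008 -0.035 0 0.1;0 0 0 0.008 -0.035 0 0.1;0 0 0 0.008 -0.035 0 0.1;0 0 0 0.008 -0.035 0 0.1;0 0 0 0.008 -0.030 0 0.1;0 0 0 0.0056 -0.020 0 0.1'
python3 -m creep '0 0 0 0.004 -0.010 0 0.1;0 0 0 0 0 0 0.1;0 0 0 0 0 0 0.1;0 0 0 0 0 0 0.1'
python3 - <<'E'
from h import *
rows([.4647,.178,.142],-1.368)
c=env.camera("wrist"); cv2.imwrite("pics/w6.png",c["image"])
m=pick(c,"wrist","basket",[.4678,.1788,.09])
if m is not None:
    f=lambda q:-iou(render(c,BASKET,q[0],q[1],q[2],.048),m); x0=np.array([.4678,.1788,.203])
    r=minimize(f,x0,method="Nelder-Mead",options=dict(initial_simplex=np.vstack([x0,x0+np.diag([.005,.005,.05])]),maxiter=150)); print(r.x,r.fun)
E
```

```text
t: 23.75
tool_pos: [0.4529, -0.1809, 0.3009]
tool_rot: [0.0, 0.995, 0.1, 0.0]
force: [-0.2, 0.7, -1.0]
finger_gap: 0.0226
finger_force: 20.0
t: 24.58
tool_pos: [0.4618, 0.1609, 0.3008]
tool_rot: [-0.001, 0.995, 0.103, -0.0]
force: [-0.2, 0.3, -0.3]
finger_gap: 0.023
finger_force: 20.0
t: 24.92
tool_pos: [0.4646, 0.1658, 0.3005]
tool_rot: [0.001, 0.995, 0.1, -0.0]
force: [-0.2, -0.6, 0.1]
finger_gap: 0.0231
finger_force: 20.0
pos [0.4646 0.1658 0.3005] zaxis [-0.001 -0.001 -1.   ] turn_z -0.0018 shift now [ 0.0026 -0.0121  0.1585] shift after turn [ 0.0027 -0.0121  0.1585] F [-0.21 -0.59  0.13] gap 0.0231 t 24.9167
[0.46745565 0.17818442 0.20545629] -0.8181392550468445
```

View pics/w6.png

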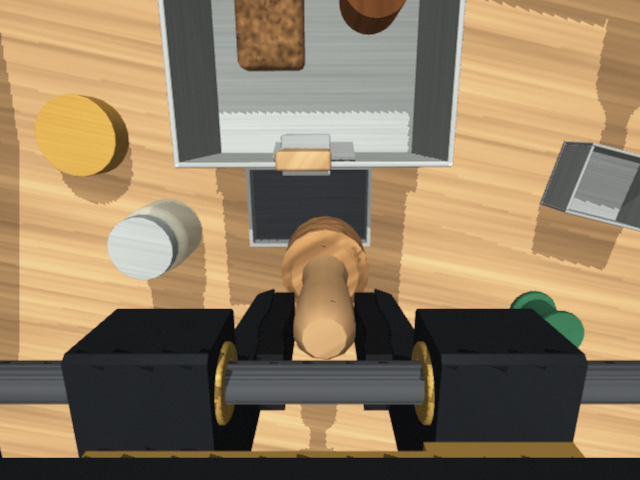

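The brush hangs upright at (325,270), lined up with the basket opening (250–370). I'm lowering.

```bash
python3 -m creep '0 0 0 0.0015 -0.006 0 0.1;0 0 0 0 -0.006 0.01 0.1;0 0 0 0 0 0.025 0.1;0 0 0 0 0 0.025 0.1;0 0 0 0 0 0.02 0.1;0 0 0 0 0 0.01 0.1;0 0 0 0 0 0 0.1;0 0 0 0 0 0 0.1'
python3 - <<'E'
from h import *
rows([.4637,.178,.142],-1.368)
E
```

```text
t: 25.68
tool_pos: [0.4634, 0.1802, 0.2107]
tool_rot: [-0.0, 0.995, 0.102, -0.0]
force: [0.3, 0.8, -0.4]
finger_gap: 0.0228
finger_force: 20.0
pos [0.4634 0.1802 0.2107] zaxis [-0.001  0.    -1.   ] turn_z 0.0009 shift now [-0.0002  0.0022  0.0687] shift after turn [-0.0002  0.0022  0.0687] F [ 0.35  0.85 -0.4 ] gap 0.0228 t 25.6833
```

```bash
python3 -m creep '0 0 0 0 0 0.01 0.1;0 0 0 0 0 0.015 0.1;0 0 0 0 0 0.015 0.1;0 0 0 0 0 0.01 0.1;0 0 0 0 0 0.005 0.1;0 0 0 0 0 0 0.1;0 0 0 0 0 0 0.1'
python3 -m creep '0 0 0 0 0 0.003 0.1;0 0 0 0 0 0.003 0.1;0 0 0 0 0 0.002 0.1;0 0 0 0 0 0.002 0.1;0 0 0 0 0 0 0.1'
```

```text
t: 26.27
tool_pos: [0.4639, 0.1802, 0.1561]
tool_rot: [-0.0, 0.995, 0.102, 0.0]
force: [-0.5, 0.1, -0.5]
finger_gap: 0.0228
finger_force: 20.0
t: 26.68
tool_pos: [0.4634, 0.1798, 0.1455]
tool_rot: [0.0, 0.995, 0.102, -0.0]
force: [-0.1, -0.3, -0.6]
finger_gap: 0.023
finger_force: 20.0
```

Brush about 3 mm above the floor, no contact; lower 2 mm, release, rise.

```bash
python3 -m creep '0 0 0 0 0 0.002 0.1;0 0 0 0 0 0 0.1;0 0 0 0 0 0 0.5;0 0 0 0 0 0 0.6;0 0 0 0 0 0 0.6;0 0 0 0 0 0 0.6;0 0 0 0 0 0 0.6;0 0 0 0 0 0 0.6;0 0 0 0 0 0 0.6;0 0 0 0 0 0 0.6'
python3 -m creep '0 0 0 0 0 -0.01 0.6;0 0 0 0 0 -0.02 0.6;0 0 0 0 0 -0.03 0.6;0 0 0 0 0 -0.035 0.6;0 0 0 0 0 -0.035 0.6;0 0 0 0 0 -0.03 0.6;0 0 0 0 0 -0.02 0.6;0 0 0 0 0 0 0.6;0 0 0 0 0 0 0.6;0 0 0 0 0 0 0.6'
python3 - <<'E'
from h import *
c=env.camera("side"); a=cv2.resize(c["image"][250:420,220:420],None,fx=2,fy=2,interpolation=3)
w=env.camera("wrist")["image"][100:440,120:520]; cv2.imwrite("pics/f.png",np.hstack([a,w]))
for n in["side","wrist"]: print(n,[(np.round(r["xyz"],3),r["conf"]) for r in env.search_frame(n,"brush")])
print(env.get_state()["force"])
E
```

```text
t: 27.52
tool_pos: [0.4635, 0.1799, 0.1438]
tool_rot: [-0.0, 0.995, 0.102, -0.0]
force: [-1.3, -0.0, -0.1]
finger_gap: 0.0526
finger_force: 0.0
t: 28.35
tool_pos: [0.4629, 0.1796, 0.3231]
tool_rot: [0.0, 0.995, 0.102, -0.001]
force: [0.4, -0.2, 0.1]
finger_gap: 0.0529
finger_force: 0.0
side [(array([0.46 , 0.192, 0.103]), 0.8), (array([ 0.373, -0.088,  0.032]), 0.28), (array([ 0.747, -0.073,  0.084]), 0.26)]
wrist [(array([0.466, 0.184, 0.098]), 0.63)]
[-0.22907386  0.13235631 -0.19113309]
```

View pics/f.png

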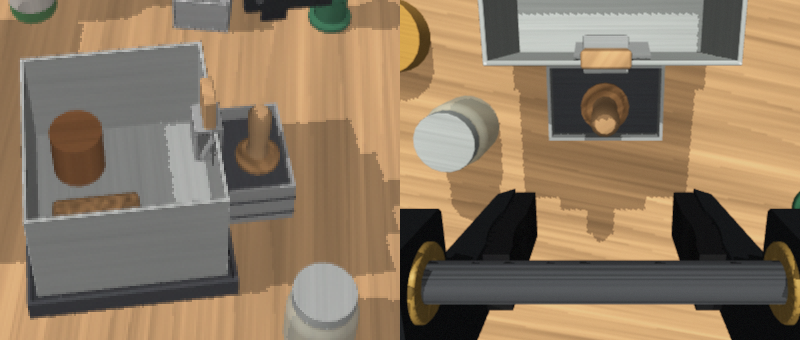

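The brush stands upright in the hanging basket (left 258,150; right 605,105), the hook is seated, and the gripper is clear of everything.

```bash
python3 -c "
from plant import env
print(env.job_done())"
```

```text
the job is handed in; nothing more can be done
None
```

I hung the steel basket in the middle of the tub's front rim, with the force dropping as if the catch snapped shut; the brush stands released in it, and the job was handed in at about 28 s with no verdict shown.

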